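# Refit and lock the cap of the bench air dryer

## Robot

A 6-joint arm with a two-finger parallel gripper is mounted at the origin on the work surface; the furniture and walls round the work are solid. World frame = base frame: x ahead of the robot, y to its left, z up, the work surface at z = 0. Lengths are in m, angles in degrees, forces in N, time in s.
With the tool pointing down it reaches from about 0.375 to 0.9 m from the base axis. Payload 3.1 kg.
Tool frame: the origin (TCP) lies at the very end of the fingers, on their centre line; the grasp point (between the pads) lies 19 mm behind it (bot.grip_point_offset is the distance from the TCP to the grasp point, in m); z points along the fingers, x is the direction in which the jaws open and shut, and the axes are right-handed (so a half turn about z gives the same grasp; the last joint's range is limited). The gripper opens to 87 mm and grips with 3 to 60 N. Pads are 19 mm wide; open, the fingers measure 117 mm over their backs; the gripper's body (75 mm by 190 mm) begins 51 mm behind the grasp point.
Start: joints at [56.58, 30.224, 82.088, -0, 67.689, -10.227], TCP at [0.246, 0.574, 0.223] pointing down, gripper open.
Joint ranges: [-176.69, 176.69], [-43.24, 126.21], [12.49, 139.97], [-82, 262], [0, 151.66], [-163.58, 163.58]. Speed limits (degrees/s): [159.86, 159.86, 180, 180, 180, 180].

## Interface

Orientations are given as a 3x3 rotation matrix whose columns are the frame's x, y, z axes.
In Python, from rig import bot, capture, recognise, place_of gives the robot as it stands.
- The arm moves only by the tool send_rows, never from a script. Its argument "motion" is a list of rows, each a list of 2 entries, a list of its own where there are three numbers: the shift along the tool's x, y, z in mm, then the turn about the tool's z in rad. A call has exactly 5 rows; each row shifts and turns the pose as measured when the row begins, along the tool's axes as they then stand; what a row does not reach is not made up. A row lasts 1/12 s, in which the tool goes at most 41.7 mm and 7.16 degrees, less where a joint would pass 70% of its speed; a pose out of reach is approached as far as the arm can. A call with a gripper value outside its range is refused whole. "gripper" is the closure, from 0 (fully open) to 1 (shut), set as the call begins (left out, the last holds). The fingers move at their own pace and stop on an object; the grip force is fixed at half the most. Time passes only in rows, so rows that do not move let the fingers close, or fill a call up. It gives the time, the measured TCP pose, the force and the opening at its end, in the units of the state.
- bot.read_state(): the state, without advancing time (a new reading comes with each control period).
- capture(name): name is "side" or "top" or "wrist"; returns a dict with "image" (400x640x3 uint8, blue, green, red), "fx", "fy", "cx", "cy" (pixels), "rvec" (rotation vector, rad) and "tvec" (3), from world to camera coordinates, as OpenCV has them. Camera axes: x right, y down, z forward; pixel columns grow to the right and rows downward; lengths in m; the calibration is good to about 2 mm. A picture is of the moment at which its call begins. There is no depth.
- bot.hand_in(): hands the job in, once; it reports no verdict.
Trained networks look in the newest picture that a camera, given by its name, has taken for a name from the list of things; names that differ only in an ending like _2 or _b are one class to them, and where a whole thing is asked for, a point or a joint stands for the part that bears it (a point fixed in the world has none). Each returns a list of dicts, best first, with "p" (0 to 1); they miss things now and then, are a little off and sometimes report something else, mostly with a low value. They report only what shows in the picture. A call takes as long as a camera call. They do not tell look-alikes from the thing itself.
- recognise(camera, target): "xy" ([column, row] in pixels, amid what is visible of it).
- place_of(camera, target): "xy" ([column, row] in pixels: a listed point, or the origin of a listed thing).
The state is a dict: "time_s": time; "joint_positions": joint angles; "qvel": joint speeds; "tau": joint torques, N m; "position": TCP position; "tcp_rot": TCP orientation; "force": force on the tool from outside, world axes, zero at the start; "moment": the same for the moment, N m; "opening": opening from 0.0 (shut) to 1.0 (fully open).
Only numpy, scipy, OpenCV 4.12 (cv2) and the standard library are available. Lean on these libraries where they do the work, as an engineer would, in place of code of your own. Each camera call takes 0.05 s, during which the arm holds its last target.

## Task

A new cartridge is in the bench air dryer: put its cap back on and lock it. Pinch the cap's two side tabs together and keep them pinched, feel with a light push for where the cap's lugs drop into the slots of the knurled ring on the canister, push the cap gently down against the cartridge spring, turn it clockwise (seen from above) to the stop, and let go so that both tabs spring right out and lock it. Never force the cap on the canister, and leave the other things on the bench where they are.

Things in the scene. Friction and masses are not known exactly. Their poses are not given: they have to be found in the camera images.
- cap: Loose black dryer cap, 54 mm tall, about 0.1 kg, standing upright on its plug. Origin: centre of the plug's underside; z up. Plug 44 mm across, 14 mm deep, tapered nose; above it a flange 63 mm across and 3 mm thick, then a grip block 46 (x) by 36 (y) by 36 mm with a grey ribbed tab on its +y and its -y side. Same shape after half a turn.
- cap_seat (a point): Point on the cap's axis in the plane of the flange's underside, 14 mm above the cap's origin. The tabs' pads lie 17 to 39 mm above it, middle at 28 mm, 11 mm clear of the flange; 60 mm over both pads when free, 50 mm when pinched fully in.
- cap_lug (a point): Lower outer edge of the cap's +x bayonet lug; a second lug is on -x. Each is 14 mm wide, reaches 28 mm from the axis and lies 4 to 8 mm above the cap's origin.
- tab_a_pad (a point): Middle of the outer face of the +y tab's pad (18 mm wide, 22 mm high, upright). The tab slides straight in towards the axis. Below the flange it carries a locking tooth that sticks out unless the tab is pinched.
- tab_b_pad (a point): The same for the -y tab.
- tab_a (a joint): Travel of the +y tab in m: 0 sprung right out, 0.005 pinched fully in (firm stop). Spring 2.4 N at 0, 6.4 N at 0.005. Its tooth clears the ring's mouth from about 0.004 on.
- tab_b (a joint): The same for the -y tab.
- canister: Upright aluminium canister of the air dryer, 73 mm across, 120 mm high, its grey foot plate (105 x 125 mm) bolted to the bench. Round gauge on its -x side, brass hose tails on +y and -y. Origin: centre of the foot's underside; z up. On top a knurled steel lock ring 74 mm across with a mouth of 48 mm and a lip 4 mm thick. The ring counts as part of the canister.
- mouth (a point): Centre of the mouth in the plane of the ring's top, 120 mm above the canister's origin; z up. Height of cap_seat over it: 10 mm with the lugs on top of the lip; 5.5 mm if an unpinched tooth sits on the lip; 2 mm or less with the lugs low enough to turn; 0 with the flange hard on the ring; 2 mm when locked and let go, as the spring lifts the cap under the lip.
- slot_mark (a point): Point of the ring's top on the canister's +x, 28 mm from the axis: the nominal middle of one of the lip's two opposite lug slots (the other on -x). The ring was screwed on by hand and is stuck, so the true slots lie at an unmeasured angle up to 20 degrees either way of this. A lug drops in only within about 4 degrees of the true middle: feel for it by light push and turn.
- head_top (a point): Centre of the top of the new cartridge's sprung head in the mouth, 5 mm below the ring's top when free. It pushes the cap up with 0.8 N per mm from 9 mm cap_seat height on: 5.6 N at 2 mm, 7.2 N at 0. With the lugs in, the cap turns only clockwise from above, 45 degrees from the true slot middle to a solid stop; there alone the teeth find notches (4 degrees spare each way).
- red_bottle: Bystander: small dark red bottle with a blue nozzle, 33 mm across, 83 mm tall, standing behind the work. Origin: centre of its underside.
- spent_cartridge: Bystander: the used cartridge, an aluminium cylinder 41 mm across and 70 mm long with white ends, lying near the robot. Origin: on the bench under its middle; x along it.
Mind the look-alikes: they are no part of the job. What is shaped like the cap but purple is not meant.

How it is judged:
By the outcome, as a careful person would: the job done as asked, in the order asked, and still so for the second after the job is handed in, with the robot touching nothing.
It also fails if it takes over 64 s, if anything falls off the work surface, if the arm or the gripper's body presses on something with over 40 N, if the wrist force passes 120 N, or if a joint passes its speed limit or range.

## Working session

There is one attempt and no reset: what is moved stays moved. The work goes in short steps, Python scripts to look and compute and a tool call to move; the robot and the scene stay as the last step left them, time stands still between calls to the robot, and variables do not carry over. Pictures are saved under pics/ and viewed, and the job is handed in when it is done.

Besides the shell and the picture viewer there is one more tool, called by a JSON object that holds its "fn" and its "kwargs", one argument or row to a line. send_rows: Moves the arm, as the interface text tells. Its arguments: {"type":"object","properties":{"motion":{"type":"array","items":{"type":"array"}},"gripper":{"type":"number"}},"required":["motion"]}

```bash
ls; mkdir -p pics; cat > h.py <<'E'
import numpy as np, cv2
from rig import bot, capture, recognise, place_of
def cam(c):
    R=cv2.Rodrigues(np.array(c['rvec'],float))[0]; t=np.array(c['tvec'],float).ravel()
    K=np.array([[c['fx'],0,c['cx']],[0,c['fy'],c['cy']],[0,0,1.]])
    return K,R,t
def ray(c,xy):
    K,R,t=cam(c); d=R.T@np.linalg.inv(K)@np.array([xy[0],xy[1],1.]); o=-R.T@t
    return o,d/np.linalg.norm(d)
def at_z(c,xy,z):
    o,d=ray(c,xy); return o+d*(z-o[2])/d[2]
def proj(c,P):
    K,R,t=cam(c); q=K@(R@np.array(P,float)+t); return q[:2]/q[2]
def tri(obs):
    A=np.zeros((3,3));b=np.zeros(3)
    for c,xy in obs:
        o,d=ray(c,xy);M=np.eye(3)-np.outer(d,d);A+=M;b+=M@o
    p=np.linalg.solve(A,b)
    return p,[np.round(proj(c,p)-np.array(xy),1) for c,xy in obs]
E
python3 - <<'E'
from h import *
np.set_printoptions(precision=4,suppress=True)
for n in ['side','top','wrist']:
    c=capture(n); cv2.imwrite(f'pics/{n}0.png',c['image'])
    print(n,'campos',-cam(c)[1].T@cam(c)[2])
    for t in ['cap','cap_seat','cap_lug','tab_a_pad','canister','mouth','slot_mark','head_top','red_bottle','spent_cartridge']:
        print(t,[(np.round(r['xy']),round(r['p'],2)) for r in place_of(n,t)[:4]])
s=bot.read_state();print(s)
E
```

```text
pics
side campos [ 0.1343 -0.9314  0.4796]
cap [(array([360., 280.]), 0.6), (array([313., 304.]), 0.57), (array([288., 171.]), 0.35)]
cap_seat [(array([359., 272.]), 0.91), (array([314., 301.]), 0.91)]
cap_lug [(array([299., 301.]), 0.85), (array([366., 272.]), 0.78)]
tab_a_pad [(array([304., 290.]), 0.67), (array([347., 252.]), 0.41)]
canister [(array([287., 168.]), 0.73), (array([277., 222.]), 0.6), (array([376., 265.]), 0.27)]
mouth [(array([270., 172.]), 0.92), (array([347., 254.]), 0.74)]
slot_mark [(array([284., 168.]), 0.94)]
head_top [(array([276., 172.]), 0.56)]
red_bottle []
spent_cartridge [(array([248., 258.]), 0.94)]
top campos [ 0.4087 -0.0605  0.9373]
cap [(array([401., 202.]), 0.87), (array([270., 203.]), 0.43)]
cap_seat [(array([403., 200.]), 0.77), (array([417., 248.]), 0.58)]
cap_lug [(array([392., 192.]), 0.85), (array([407., 255.]), 0.64)]
tab_a_pad [(array([394., 206.]), 0.55), (array([430., 257.]), 0.45)]
canister [(array([281., 225.]), 0.66)]
mouth [(array([271., 217.]), 0.81)]
slot_mark [(array([270., 205.]), 0.65)]
head_top [(array([274., 220.]), 0.72)]
red_bottle [(array([327., 136.]), 0.7), (array([268., 203.]), 0.56), (array([416., 185.]), 0.37)]
spent_cartridge [(array([334., 264.]), 0.98)]
wrist campos [0.1825 0.6013 0.3839]
cap []
cap_seat []
cap_lug []
tab_a_pad []
canister []
mouth []
slot_mark []
head_top []
red_bottle []
spent_cartridge []
{'time_s': 1.65, 'joint_positions': array([ 56.5783,  30.2246,  82.0865,  -0.0004,  67.6918, -10.2285]), 'qvel': array([-0.1317, -0.0333,  0.0059, -0.0331, -0.0422,  0.0512]), 'tau': array([  0.0002, -44.0011, -17.6977,   0.0633,   0.0506,  -0.    ]), 'position': array([0.2461, 0.5745, 0.2225]), 'tcp_rot': array([[ 0.3938,  0.9192, -0.    ],
       [ 0.9192, -0.3938, -0.    ],
       [-0.0001, -0.    , -1.    ]]), 'force': array([-0.9221,  0.2085, -0.0166]), 'moment': array([ 0.018 ,  0.0187, -0.0136]), 'opening': 0.9990258167201047}
```

View images.

View pics/side0.png

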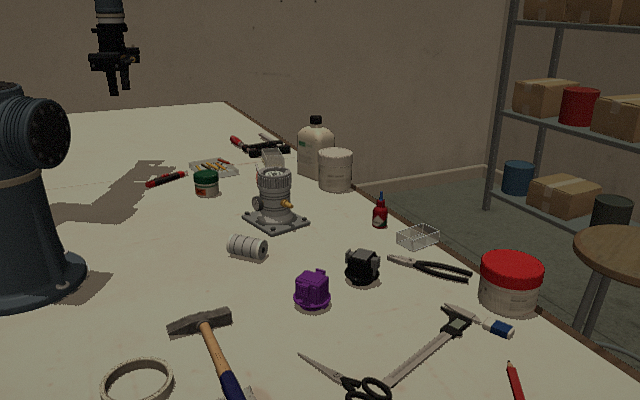

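View pics/top0.png

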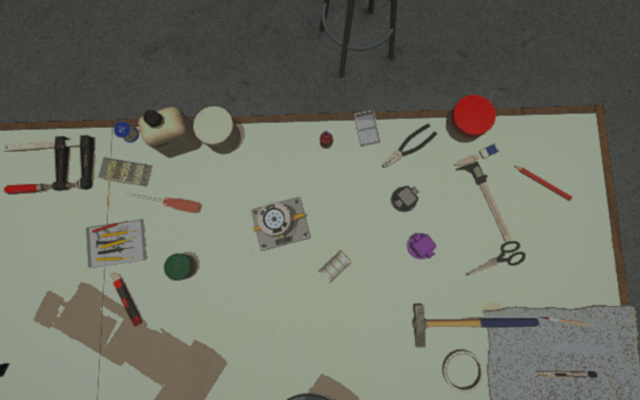

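```bash
python3 - <<'E'
import cv2
a=cv2.imread('pics/top0.png')[170:290,240:460]
b=cv2.imread('pics/side0.png')[140:330,220:420]
cv2.imwrite('pics/topc.png',cv2.resize(a,None,fx=3.6,fy=3.6,interpolation=3))
cv2.imwrite('pics/sidec.png',cv2.resize(b,None,fx=3,fy=3,interpolation=3))
E
```

```text
(no output)
```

View pics/topc.png

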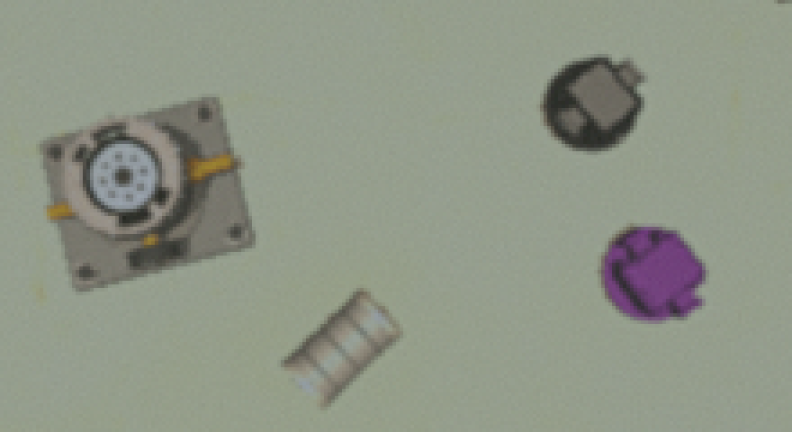

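View pics/sidec.png

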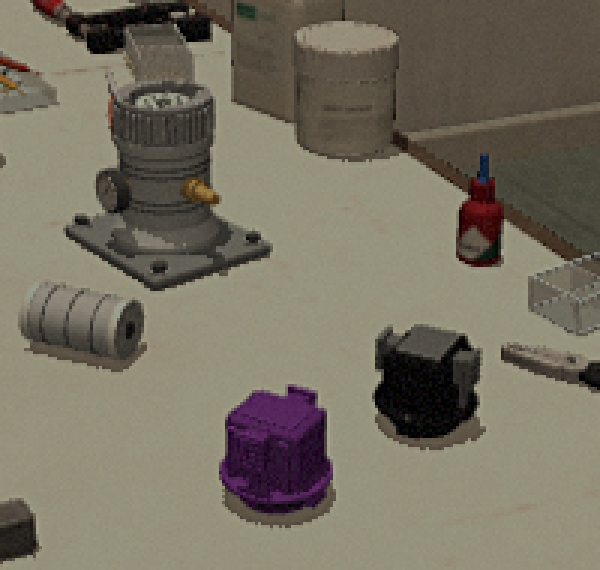

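```bash
python3 - <<'E'
from h import *
np.set_printoptions(precision=4,suppress=True)
T=capture('top');S=capture('side');W=capture('wrist')
print('wrist view dir',cam(W)[1][2],'x',cam(W)[1][0],W['fx'])
print('seat',tri([(T,(403,200)),(S,(359,272))]), at_z(T,(403,200),.014), at_z(S,(359,272),.014))
print('blob flange',at_z(T,(240+593/3.6,170+104/3.6),.0155))
print('mouth',tri([(T,(271,217)),(S,(270,172))]),at_z(T,(271,217),.12),at_z(T,(240+123/3.6,170+175/3.6),.12))
g=lambda x,y,z:at_z(T,(240+x/3.6,170+y/3.6),z)[:2]
c=[g(55,151,.01),g(205,112,.01),g(237,232,.01),g(86,271,.01)]
print('foot bolts',c,np.mean(c,0))
print('slots',g(108,130,.12),g(133,215,.12),'notch',g(80,153,.12),g(162,195,.12))
print('tabs',g(629,73,.053),g(571,121,.053), 'block', [g(*p,.05) for p in [(597,65),(640,98),(608,132),(568,93)]])
E
```

```text
wrist view dir [ 0.2329 -0.0996 -0.9674] x [0.3945 0.9189 0.0004] 353.8026563441853
seat (array([ 0.5482, -0.2395,  0.0134]), [array([-0.2,  0.4]), array([ 0.6, -0.1])]) [ 0.5491 -0.2398  0.014 ] [ 0.5466 -0.2402  0.014 ]
blob flange [ 0.5515 -0.2438  0.0155]
mouth (array([0.4991, 0.0668, 0.1139]), [array([-0.8,  2.4]), array([ 2.4, -0.2])]) [0.5035 0.0643 0.12  ] [0.4999 0.0575 0.12  ]
foot bolts [array([0.5297, 0.1194]), array([0.5537, 0.0174]), array([ 0.4719, -0.003 ]), array([0.4483, 0.0985])] [0.5009 0.0581]
slots [0.5272 0.0663] [0.4759 0.0517] notch [0.5137 0.0831] [0.4874 0.0343]
tabs [ 0.5653 -0.2605] [ 0.535  -0.2217] block [array([ 0.5716, -0.2409]), array([ 0.5492, -0.2673]), array([ 0.5276, -0.2456]), array([ 0.5537, -0.2212])]
```

View pics/wrist0.png

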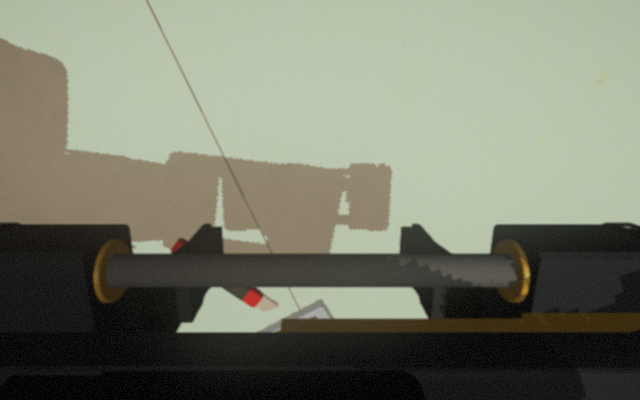

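```bash
cat >> h.py <<'E'
def wcam_at(W,s,tcp,a):
    """virtual wrist cam for tool down pose with x angle a (deg)"""
    Rt=np.array(s['tcp_rot']);p=np.array(s['position']);K,R,t=cam(W)
    a=np.radians(a);N=np.array([[np.cos(a),np.sin(a),0],[np.sin(a),-np.cos(a),0],[0,0,-1]])
    Rc=R@Rt@N.T; campos=np.array(tcp)+N@Rt.T@((-R.T@t)-p)
    d=dict(W); d['rvec']=cv2.Rodrigues(Rc)[0]; d['tvec']=-Rc@campos; return d
def plan(tgt,a,s=None):
    """shift in current tool axes (mm) and turn (rad, deg) to get to tgt, x-angle a"""
    s=s or bot.read_state();Rt=np.array(s['tcp_rot']);p=np.array(s['position'])
    a0=np.degrees(np.arctan2(Rt[1,0],Rt[0,0]));d=(a0-a+180)%360-180
    print('shift mm',np.round(Rt.T@(np.array(tgt)-p)*1000,1),'turn deg',round(d,2),'rad',round(np.radians(d),4),'a now',round(a0,2),'tilt',np.round(Rt[:,2],3))
E
python3 - <<'E'
from h import *
s=bot.read_state();W=capture('wrist')
for tcp,a in [((.5,.058,.3),66.8),((.52,.04,.25),66.8)]:
    v=wcam_at(W,s,tcp,a); print(proj(v,(.5,.058,.12)))
plan((.47,.12,.25),20)
E
```

```text
[311.40684661 172.55584739]
[321.93486738 154.3241691 ]
shift mm [-329.6  384.8  -27.5] turn deg 46.81 rad 0.8169 a now 66.81 tilt [-0. -0. -1.]
```

```bash
cat >> h.py <<'E'
def rows(tgt,a,n=5,s=None,maxmm=38,maxdeg=6.8):
    s=s or bot.read_state();Rt=np.array(s['tcp_rot']);p=np.array(s['position'])
    a0=np.degrees(np.arctan2(Rt[1,0],Rt[0,0])); d=np.array(tgt)-p; da=((a-a0+180)%360-180)
    k=max(n,int(np.ceil(max(np.linalg.norm(d)*1000/maxmm,abs(da)/maxdeg)))); k=-(-k//5)*5
    out=[]
    for i in range(k):
        b=np.radians(a0+da*i/k);N=np.array([[np.cos(b),np.sin(b),0],[np.sin(b),-np.cos(b),0],[0,0,-1]])
        out.append([[round(float(v),1) for v in N.T@d/k*1000],round(float(-np.radians(da/k)),3)])
    for i in range(0,k,5): print(out[i:i+5])
def now():
    s=bot.read_state();R=np.array(s['tcp_rot'])
    print('t',round(s['time_s'],2),'p',np.round(s['position'],4),'a',round(np.degrees(np.arctan2(R[1,0],R[0,0])),2),'F',np.round(s['force'],2),'M',np.round(s['moment'],2),'op',round(s['opening'],3))
E
python3 - <<'E'
from h import *
s=bot.read_state();W=capture('wrist')
print(proj(wcam_at(W,s,(.49,.03,.2),-20),(.5,.058,.12)))
rows((.49,.03,.21),-20)
E
```

```text
[311.27049434 158.99377657]
[[[-20.2, 21.9, 0.6], 0.076], [[-18.5, 23.4, 0.6], 0.076], [[-16.7, 24.7, 0.6], 0.076], [[-14.8, 25.9, 0.6], 0.076], [[-12.8, 27.0, 0.6], 0.076]]
[[[-10.7, 27.9, 0.6], 0.076], [[-8.5, 28.6, 0.6], 0.076], [[-6.4, 29.1, 0.6], 0.076], [[-4.1, 29.5, 0.6], 0.076], [[-1.9, 29.8, 0.6], 0.076]]
[[[0.4, 29.8, 0.6], 0.076], [[2.6, 29.7, 0.6], 0.076], [[4.9, 29.4, 0.6], 0.076], [[7.1, 29.0, 0.6], 0.076], [[9.3, 28.4, 0.6], 0.076]]
[[[11.4, 27.6, 0.6], 0.076], [[13.4, 26.6, 0.6], 0.076], [[15.4, 25.5, 0.6], 0.076], [[17.3, 24.3, 0.6], 0.076], [[19.1, 22.9, 0.6], 0.076]]
```

{"fn": "send_rows", "kwargs": {
  "motion": [
    [[-20,22,0],0.076],
    [[-18.5,23.5,0],0.076],
    [[-16.5,24.5,0],0.076],
    [[-15,26,0],0.076],
    [[-13,27,0],0.076]
  ],
  "gripper": 0
}}

```text
time_s: 2.32
position: [0.3064, 0.44, 0.2222]
tcp_rot: [[0.711, 0.703, 0.002], [0.703, -0.711, 0.007], [0.006, -0.003, -1.0]]
force: [0.0, -0.4, -0.1]
opening: 0.999
```

{"fn": "send_rows", "kwargs": {
  "motion": [
    [[-10.5,28,0],0.076],
    [[-8.5,28.5,0],0.076],
    [[-6.5,29,0],0.076],
    [[-4,29.5,0],0.076],
    [[-2,30,0],0.076]
  ]
}}

```text
time_s: 2.73
position: [0.3676, 0.2967, 0.2224]
tcp_rot: [[0.928, 0.372, 0.005], [0.372, -0.928, 0.008], [0.008, -0.005, -1.0]]
force: [0.1, 0.1, -0.3]
opening: 1.001
```

{"fn": "send_rows", "kwargs": {
  "motion": [
    [[0.5,30,0],0.076],
    [[2.5,29.5,0],0.076],
    [[5,29.5,0],0.076],
    [[7,29,0],0.076],
    [[9,28.5,0],0.076]
  ]
}}

```text
time_s: 3.15
position: [0.4262, 0.1515, 0.223]
tcp_rot: [[1.0, -0.017, 0.009], [-0.018, -1.0, 0.009], [0.009, -0.009, -1.0]]
force: [0.5, -0.1, -0.3]
opening: 1.003
```

```bash
python3 -c "
from h import *
now();rows((.49,.03,.2),-20)"
```

```text
t 3.15 p [0.4262 0.1515 0.223 ] a -1.0 F [ 0.5  -0.13 -0.25] M [-0.09 -0.06  0.  ] op 1.003
[[[13.2, 24.1, 4.6], 0.066], [[14.8, 23.1, 4.6], 0.066], [[16.3, 22.1, 4.6], 0.066], [[17.7, 21.0, 4.6], 0.066], [[19.0, 19.8, 4.6], 0.066]]
```

{"fn": "send_rows", "kwargs": {
  "motion": [
    [[13,24,4.5],0.066],
    [[15,23,4.5],0.066],
    [[16.5,22,4.5],0.066],
    [[17.5,21,4.5],0.066],
    [[19,20,4.5],0.066]
  ]
}}

```text
time_s: 3.57
position: [0.4929, 0.0222, 0.2017]
tcp_rot: [[0.933, -0.359, 0.015], [-0.359, -0.933, 0.009], [0.011, -0.014, -1.0]]
force: [0.1, -0.1, 0.1]
opening: 1.003
```

{"fn": "send_rows", "kwargs": {
  "motion": [
    [[0,0,0],0],
    [[0,0,0],0],
    [[0,0,0],0],
    [[0,0,0],0],
    [[0,0,0],0]
  ]
}}

```text
time_s: 3.98
position: [0.4957, 0.0179, 0.2016]
tcp_rot: [[0.931, -0.365, 0.018], [-0.365, -0.931, 0.007], [0.014, -0.013, -1.0]]
force: [-0.4, 0.1, -0.8]
opening: 0.999
```

```bash
python3 - <<'E'
from h import *
np.set_printoptions(precision=4,suppress=True)
now();print(bot.read_state()['tcp_rot'])
W=capture('wrist');cv2.imwrite('pics/w1.png',W['image'])
np.save('w1.npy',np.concatenate([[W['fx'],W['fy'],W['cx'],W['cy']],np.ravel(W['rvec']),np.ravel(W['tvec'])]))
for t in ['mouth','slot_mark','head_top','canister']:
    print(t,[(np.round(r['xy']),round(r['p'],2)) for r in place_of('wrist',t)[:3]])
p=proj(W,(.5,.058,.12)).astype(int);print(p)
im=W['image'][max(0,p[1]-100):p[1]+100,p[0]-130:p[0]+130];cv2.imwrite('pics/w1c.png',cv2.resize(im,None,fx=3,fy=3,interpolation=3));print(max(0,p[1]-100),p[0]-130)
E
```

```text
t 3.98 p [0.4957 0.0179 0.2016] a -21.41 F [-0.44  0.07 -0.85] M [-0.06  0.1  -0.  ] op 0.999
[[ 0.9309 -0.3649  0.0179]
 [-0.3651 -0.931   0.0072]
 [ 0.014  -0.0132 -0.9998]]
mouth [(array([287., 148.]), 0.65), (array([251., 275.]), 0.59), (array([327., 125.]), 0.4)]
slot_mark [(array([326., 122.]), 0.81)]
head_top [(array([290., 146.]), 0.95)]
canister [(array([298., 133.]), 0.97)]
[293 146]
46 163
```

View pics/w1c.png

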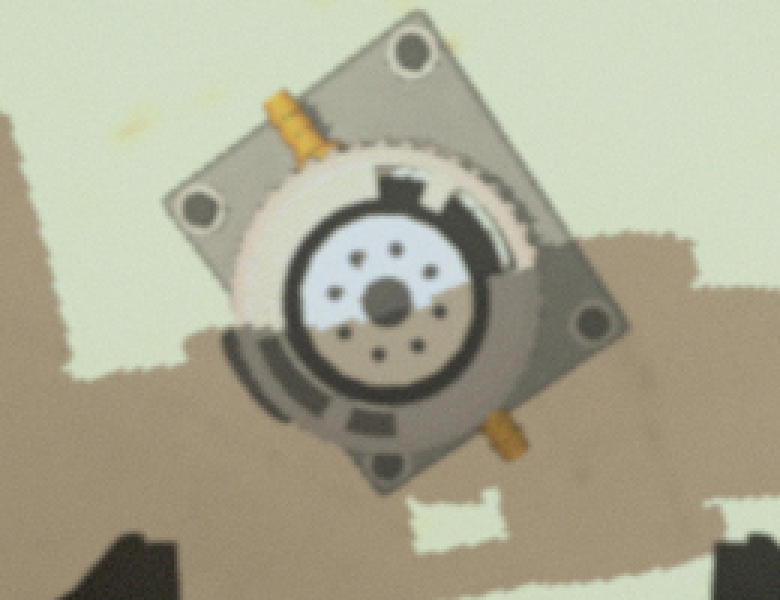

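```bash
python3 - <<'E'
from h import *
np.set_printoptions(precision=4,suppress=True)
v=np.load('w1.npy');W=dict(fx=v[0],fy=v[1],cx=v[2],cy=v[3],rvec=v[4:7],tvec=v[7:10]);im=cv2.imread('pics/w1.png')
c=at_z(W,(291.8,146.3),.12);print(c)
g=lambda x,y,z:at_z(W,(163+x/3,46+y/3),z)[:2]
b=[g(412,52,.012),g(200,210,.012),g(594,323,.012),g(387,464,.012)];print('bolts',b,np.mean(b,0))
for p,q in [(0,1),(2,3),(0,2),(1,3)]:
    d=b[p]-b[q];print(np.degrees(np.arctan2(d[1],d[0])))
th=np.radians(np.arange(-180,180,.5));r=np.arange(20,40,.1)/1000
m=np.zeros((len(r),len(th),2),np.float32)
for i,rr in enumerate(r):
    for j,t in enumerate(th): m[i,j]=proj(W,(c[0]+rr*np.cos(t),c[1]+rr*np.sin(t),.12))
u=cv2.remap(im,m,None,cv2.INTER_CUBIC);cv2.imwrite('pics/unw.png',cv2.resize(u,(720,400)))
E
```

```text
[0.4986 0.0586 0.12  ]
bolts [array([0.5269, 0.1179]), array([0.4452, 0.0981]), array([0.5516, 0.0167]), array([ 0.4692, -0.0029])] [0.4982 0.0574]
13.618998265736256
13.3779487875015
103.69072099354293
103.35448034935702
```

View pics/unw.png

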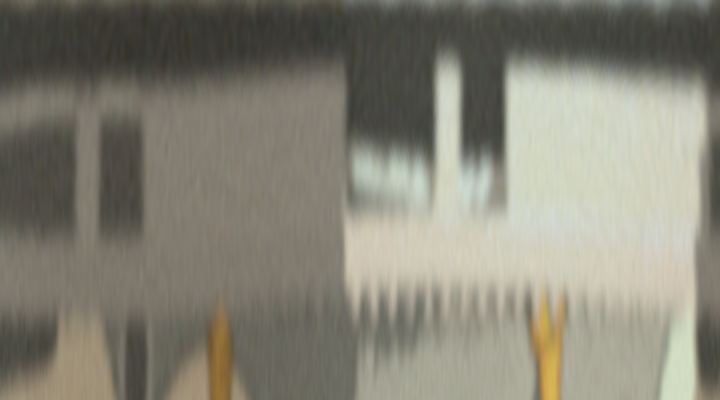

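```bash
python3 -c "
from h import *
now();rows((.527,-.252,.15),-52)"
```

```text
t 4.23 p [0.496  0.0177 0.2016] a -21.43 F [-0.07  0.01  0.13] M [-0.03  0.09  0.01] op 0.999
[[[12.7, 24.0, 5.2], 0.053], [[14.0, 23.3, 5.2], 0.053], [[15.2, 22.5, 5.2], 0.053], [[16.4, 21.6, 5.2], 0.053], [[17.5, 20.7, 5.2], 0.053]]
[[[18.6, 19.8, 5.2], 0.053], [[19.6, 18.7, 5.2], 0.053], [[20.6, 17.7, 5.2], 0.053], [[21.5, 16.5, 5.2], 0.053], [[22.4, 15.4, 5.2], 0.053]]
```

{"fn": "send_rows", "kwargs": {
  "motion": [
    [[13,24,4],0.053],
    [[14,23.5,4],0.053],
    [[15,22.5,5],0.053],
    [[16.5,21.5,5],0.053],
    [[17.5,20.5,5],0.053]
  ]
}}

```text
time_s: 4.65
position: [0.5122, -0.1142, 0.1788]
tcp_rot: [[0.804, -0.594, 0.02], [-0.595, -0.804, 0.009], [0.011, -0.019, -1.0]]
force: [0.9, 0.3, 0.6]
opening: 0.998
```

{"fn": "send_rows", "kwargs": {
  "motion": [
    [[18.5,20,5],0.053],
    [[19.5,19,5],0.053],
    [[20.5,17.5,5],0.053],
    [[21,16,5],0.053],
    [[15,10,4],0.053]
  ]
}}

```text
time_s: 5.07
position: [0.5279, -0.2456, 0.153]
tcp_rot: [[0.61, -0.792, 0.022], [-0.792, -0.61, 0.007], [0.007, -0.022, -1.0]]
force: [1.1, -0.4, -0.4]
opening: 0.998
```

{"fn": "send_rows", "kwargs": {
  "motion": [
    [[0,0,0],0],
    [[0,0,0],0],
    [[0,0,0],0],
    [[0,0,0],0],
    [[0,0,0],0]
  ]
}}

```text
time_s: 5.48
position: [0.5278, -0.2465, 0.1521]
tcp_rot: [[0.61, -0.792, 0.021], [-0.792, -0.61, 0.008], [0.006, -0.022, -1.0]]
force: [0.4, 0.2, 0.1]
opening: 1.0
```

```bash
python3 - <<'E'
from h import *
np.set_printoptions(precision=4,suppress=True)
now();print(bot.read_state()['tcp_rot'])
W=capture('wrist');cv2.imwrite('pics/w2.png',W['image'])
np.save('w2.npy',np.concatenate([[W['fx'],W['fy'],W['cx'],W['cy']],np.ravel(W['rvec']),np.ravel(W['tvec'])]))
for t in ['cap','cap_seat','tab_a_pad','tab_b_pad']:
    print(t,[(np.round(r['xy']),round(r['p'],2)) for r in place_of('wrist',t)[:3]])
p=proj(W,(.549,-.241,.03)).astype(int);print(p)
E
```

```text
t 5.48 p [ 0.5278 -0.2465  0.1521] a -52.42 F [0.38 0.17 0.07] M [-0.1   0.08 -0.04] op 1.0
[[ 0.6099 -0.7922  0.0209]
 [-0.7925 -0.6099  0.0082]
 [ 0.0063 -0.0216 -0.9997]]
cap [(array([277., 271.]), 0.94), (array([320., 160.]), 0.68)]
cap_seat []
tab_a_pad [(array([282., 172.]), 0.62), (array([272., 324.]), 0.46)]
tab_b_pad [(array([359., 168.]), 0.72)]
[320 164]
```

View pics/w2.png

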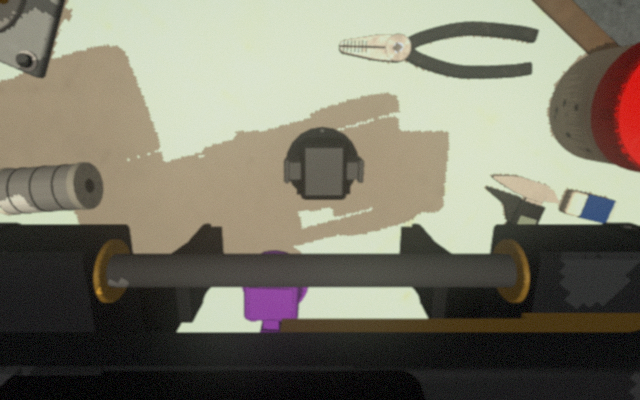

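```bash
python3 - <<'E'
import cv2
im=cv2.imread('pics/w2.png')[115:215,260:385];im=cv2.convertScaleAbs(im,alpha=1.6,beta=20)
cv2.imwrite('pics/w2c.png',cv2.resize(im,None,fx=6,fy=6,interpolation=3))
E
```

```text
(no output)
```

View pics/w2c.png

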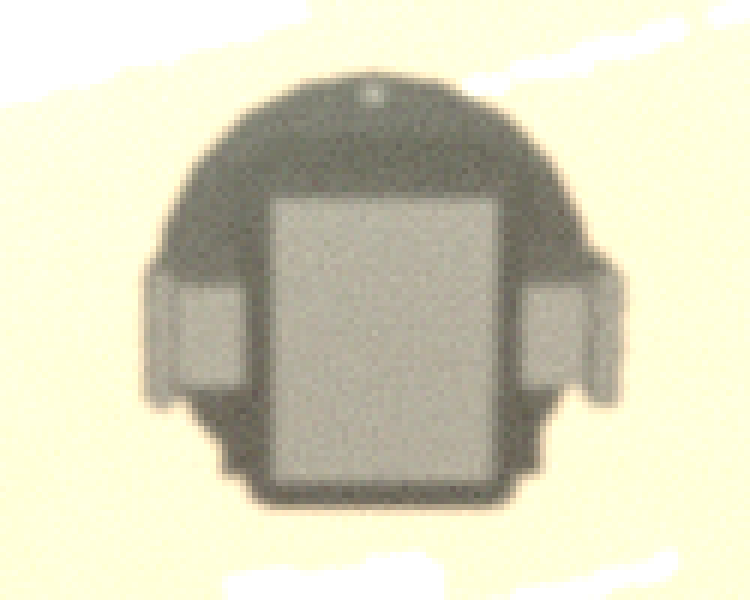

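```bash
python3 - <<'E'
from h import *
np.set_printoptions(precision=4,suppress=True)
v=np.load('w2.npy');W=dict(fx=v[0],fy=v[1],cx=v[2],cy=v[3],rvec=v[4:7],tvec=v[7:10])
g=lambda x,y,z:at_z(W,(260+x/6,115+y/6),z)[:2]
c=[g(270,200,.054),g(497,200,.054),g(497,480,.054),g(270,480,.054)]
print(np.mean(c,0),[np.linalg.norm(c[i]-c[i-1]) for i in range(4)])
ang=lambda d:np.degrees(np.arctan2(d[1],d[0]))
print(ang(c[1]-c[0]),ang(c[2]-c[3]),ang(c[0]-c[3]),ang(c[1]-c[2]))
pts=np.array([g(x,y,.017) for x,y in [(165,245),(190,190),(245,125),(300,90),(375,72),(450,88),(510,125),(560,180),(588,245)]])
A=np.c_[2*pts,np.ones(len(pts))];s=np.linalg.lstsq(A,(pts**2).sum(1),rcond=None)[0];print('circ',s[:2],np.sqrt(s[2]+s[:2]@s[:2]))
t=[g(145,335,.053),g(622,335,.053)];print('pads',np.mean(t,0),np.linalg.norm(t[0]-t[1]),ang(t[1]-t[0]))
print('dot',ang(g(373,93,.017)-s[:2]))
rows((*np.mean([np.mean(c,0),s[:2]],0),.065),-52.4)
E
```

```text
[ 0.5488 -0.2433] [np.float64(0.035373805467770955), np.float64(0.027865353002768902), np.float64(0.0354054113051986), np.float64(0.028744192035768907)]
-52.501352675473846 -52.54841919594697 37.30847088237742 38.730925712120836
circ [ 0.5495 -0.2435] 0.030313347675342682
pads [ 0.5494 -0.2429] 0.05965793843847725 -52.523680969728886
dot 38.95801893908565
[[[2.0, -3.8, 17.4], -0.0], [[2.0, -3.8, 17.4], -0.0], [[2.0, -3.8, 17.4], -0.0], [[2.0, -3.8, 17.4], -0.0], [[2.0, -3.8, 17.4], -0.0]]
```

{"fn": "send_rows", "kwargs": {
  "motion": [
    [[2,-3.8,17],0],
    [[2,-3.8,17],0],
    [[2,-3.8,17],0],
    [[2,-3.8,17],0],
    [[2,-3.8,14],0]
  ]
}}

```text
time_s: 6.15
position: [0.5549, -0.2444, 0.0732]
tcp_rot: [[0.61, -0.792, 0.031], [-0.792, -0.61, 0.001], [0.018, -0.025, -1.0]]
force: [-0.5, 0.5, 0.2]
opening: 1.003
```

{"fn": "send_rows", "kwargs": {
  "motion": [
    [[0,0,0],0],
    [[0,0,0],0],
    [[0,0,0],0],
    [[0,0,0],0],
    [[0,0,0],0]
  ]
}}

```text
time_s: 6.57
position: [0.5543, -0.2432, 0.0722]
tcp_rot: [[0.611, -0.791, 0.028], [-0.791, -0.612, 0.003], [0.015, -0.024, -1.0]]
force: [0.6, -0.6, 0.3]
opening: 0.998
```

```bash
python3 - <<'E'
from h import *
now();print(np.round(bot.read_state()['tcp_rot'],4))
W=capture('wrist');cv2.imwrite('pics/w3.png',W['image'])
S=capture('side');cv2.imwrite('pics/s3.png',cv2.resize(S['image'][180:320,280:440],None,fx=4,fy=4,interpolation=3))
plan((.5492,-.2433,.023),-52.5)
E
```

```text
t 6.57 p [ 0.5543 -0.2432  0.0722] a -52.3 F [ 0.62 -0.56  0.32] M [-0.11  0.13  0.02] op 0.998
[[ 0.6114 -0.7908  0.0278]
 [-0.7911 -0.6116  0.0027]
 [ 0.0149 -0.0236 -0.9996]]
shift mm [-4.   5.3 49.1] turn deg 0.2 rad 0.0034 a now -52.3 tilt [ 0.028  0.002 -1.   ]
```

View pics/s3.png

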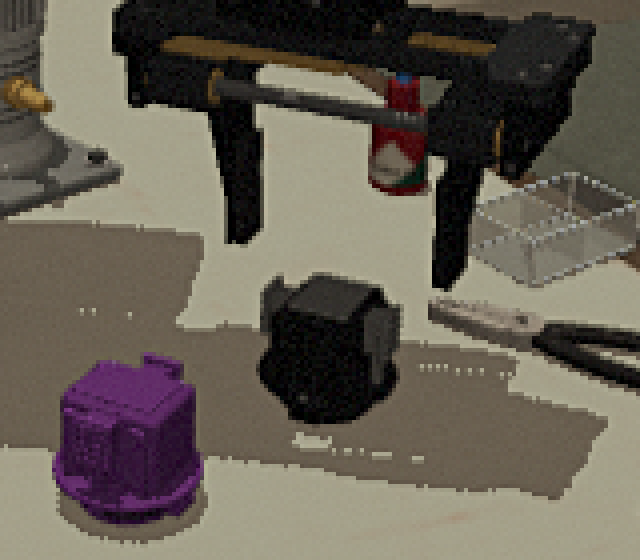

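View pics/w3.png

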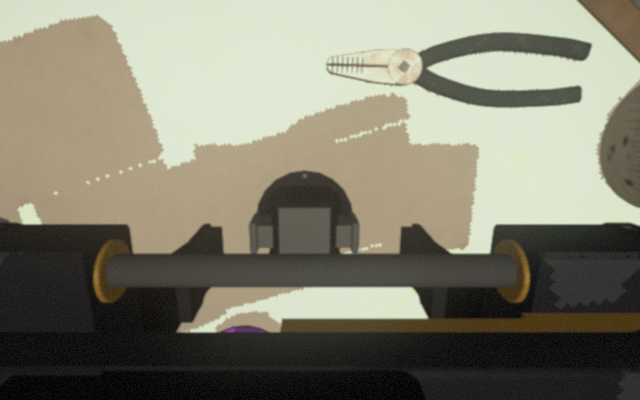

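{"fn": "send_rows", "kwargs": {
  "motion": [
    [[-1.5,1.5,8],0],
    [[-1.2,1.2,8],0],
    [[-1,1,8],0],
    [[-0.5,1,8],0],
    [[0,0.5,7],0]
  ]
}}

```text
time_s: 7.08
position: [0.5495, -0.2443, 0.0325]
tcp_rot: [[0.611, -0.791, 0.033], [-0.791, -0.611, -0.001], [0.021, -0.025, -0.999]]
force: [-1.2, -0.0, -0.3]
opening: 0.996
```

```bash
python3 - <<'E'
from h import *
now();plan((.5492,-.2433,.023),-52.5)
E
```

```text
t 7.08 p [ 0.5495 -0.2443  0.0325] a -52.33 F [-1.22 -0.02 -0.32] M [-0.09  0.12  0.04] op 0.996
shift mm [-1.2 -0.1  9.5] turn deg 0.17 rad 0.003 a now -52.33 tilt [ 0.033 -0.001 -0.999]
```

{"fn": "send_rows", "kwargs": {
  "motion": [
    [[-0.6,0,4],0],
    [[-0.4,0,3.5],0],
    [[0,0,1.5],0],
    [[0,0,0],0],
    [[0,0,0],0]
  ]
}}

```text
time_s: 7.5
position: [0.5472, -0.2423, 0.0186]
tcp_rot: [[0.611, -0.791, 0.027], [-0.792, -0.611, 0.003], [0.014, -0.023, -1.0]]
force: [0.2, -0.2, -0.1]
opening: 1.001
```

```bash
python3 - <<'E'
from h import *
now();plan((.5492,-.2433,.023),-52.5)
E
```

```text
t 7.5 p [ 0.5472 -0.2423  0.0186] a -52.34 F [ 0.18 -0.17 -0.12] M [-0.06  0.12  0.03] op 1.001
shift mm [ 2.1 -1.1 -4.3] turn deg 0.16 rad 0.0027 a now -52.34 tilt [ 0.027  0.003 -1.   ]
```

{"fn": "send_rows", "kwargs": {
  "motion": [
    [[2,-1,-4],0],
    [[0,0,0],0],
    [[0,0,0],0],
    [[0,0,0],0],
    [[0,0,0],0]
  ]
}}

```text
time_s: 7.92
position: [0.5506, -0.2441, 0.0247]
tcp_rot: [[0.611, -0.791, 0.03], [-0.791, -0.611, 0.001], [0.018, -0.025, -1.0]]
force: [-0.5, 0.1, 0.6]
opening: 1.001
```

```bash
python3 - <<'E'
from h import *
now();plan((.5492,-.2433,.023),-52.5)
E
```

```text
t 7.92 p [ 0.5506 -0.2441  0.0247] a -52.33 F [-0.48  0.06  0.56] M [-0.1   0.11 -0.05] op 1.001
shift mm [-1.5  0.7  1.6] turn deg 0.17 rad 0.0029 a now -52.33 tilt [ 0.03   0.001 -1.   ]
```

{"fn": "send_rows", "kwargs": {
  "motion": [
    [[-1,0.5,1],0],
    [[0,0,0],0],
    [[0,0,0],0],
    [[0,0,0],0],
    [[0,0,0],0]
  ],
  "gripper": 0.6
}}

```text
time_s: 8.33
position: [0.5495, -0.2436, 0.024]
tcp_rot: [[0.611, -0.791, 0.031], [-0.791, -0.611, 0.001], [0.018, -0.025, -1.0]]
force: [-0.6, -0.2, 0.5]
opening: 0.707
```

{"fn": "send_rows", "kwargs": {
  "motion": [
    [[0,0,0],0],
    [[0,0,0],0],
    [[0,0,0],0],
    [[0,0,0],0],
    [[0,0,0],0]
  ]
}}

```text
time_s: 8.75
position: [0.5496, -0.2436, 0.0244]
tcp_rot: [[0.611, -0.791, 0.031], [-0.791, -0.611, 0.0], [0.019, -0.025, -1.0]]
force: [0.8, -0.4, 0.7]
opening: 0.557
```

```bash
python3 - <<'E'
from h import *
now();print(bot.read_state()['opening']*87)
print(np.round(bot.read_state()['tcp_rot'],4))
W=capture('wrist');cv2.imwrite('pics/w4.png',W['image'])
S=capture('side');cv2.imwrite('pics/s4.png',cv2.resize(S['image'][180:320,280:440],None,fx=4,fy=4,interpolation=3))
E
```

```text
t 8.75 p [ 0.5496 -0.2436  0.0244] a -52.33 F [ 0.8  -0.37  0.66] M [-0.07  0.08 -0.  ] op 0.557
48.468896178476434
[[ 6.110e-01 -7.910e-01  3.090e-02]
 [-7.914e-01 -6.113e-01  4.000e-04]
 [ 1.860e-02 -2.470e-02 -9.995e-01]]
```

View pics/s4.png

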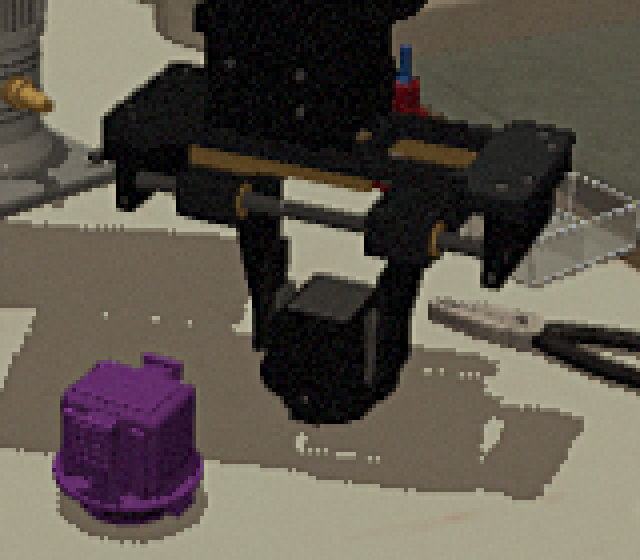

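View pics/w4.png

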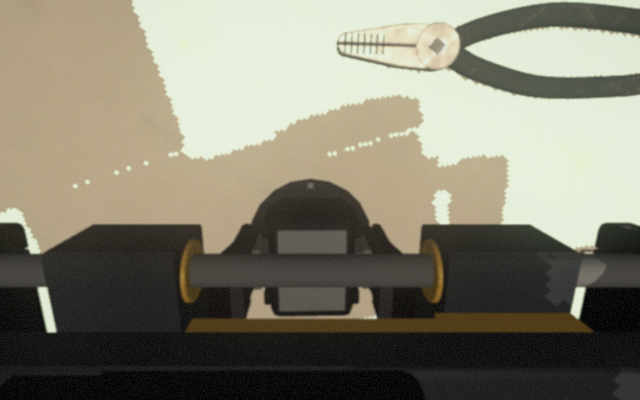

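{"fn": "send_rows", "kwargs": {
  "motion": [
    [[0,0,-6],0],
    [[0,0,-12],0],
    [[0,0,-20],0],
    [[0,0,-25],0],
    [[0,0,-25],0]
  ]
}}

```text
time_s: 9.27
position: [0.5424, -0.2408, 0.1106]
tcp_rot: [[0.611, -0.791, 0.018], [-0.792, -0.611, 0.01], [0.003, -0.02, -1.0]]
force: [-0.3, -0.9, -1.2]
opening: 0.557
```

{"fn": "send_rows", "kwargs": {
  "motion": [
    [[0,0,-25],0],
    [[0,0,-20],0],
    [[0,0,-10],0],
    [[0,0,-5],0],
    [[0,0,0],0]
  ]
}}

```text
time_s: 9.68
position: [0.543, -0.2425, 0.1836]
tcp_rot: [[0.611, -0.791, 0.028], [-0.791, -0.611, 0.002], [0.016, -0.024, -1.0]]
force: [0.0, 0.4, -0.6]
opening: 0.557
```

```bash
python3 - <<'E'
from h import *
now();print(np.round(bot.read_state()['tcp_rot'],4))
rows((.499,.058,.18),-74)
E
```

```text
t 9.68 p [ 0.543  -0.2425  0.1836] a -52.33 F [ 0.04  0.36 -0.56] M [-0.11  0.11 -0.04] op 0.557
[[ 0.6111 -0.7911  0.0282]
 [-0.7914 -0.6113  0.0021]
 [ 0.0156 -0.0236 -0.9996]]
[[[-26.5, -14.9, 0.4], 0.038], [[-27.0, -13.9, 0.4], 0.038], [[-27.5, -12.8, 0.4], 0.038], [[-28.0, -11.8, 0.4], 0.038], [[-28.4, -10.7, 0.4], 0.038]]
[[[-28.8, -9.6, 0.4], 0.038], [[-29.1, -8.5, 0.4], 0.038], [[-29.4, -7.4, 0.4], 0.038], [[-29.7, -6.3, 0.4], 0.038], [[-29.9, -5.2, 0.4], 0.038]]
```

{"fn": "send_rows", "kwargs": {
  "motion": [
    [[-14,-8,0],0.03],
    [[-26,-13.5,0],0.038],
    [[-27.5,-13,0],0.038],
    [[-28,-12,0],0.038],
    [[-28.5,-11,0],0.038]
  ]
}}

```text
time_s: 10.1
position: [0.5238, -0.1101, 0.1818]
tcp_rot: [[0.441, -0.897, 0.031], [-0.897, -0.442, -0.002], [0.016, -0.026, -1.0]]
force: [-0.3, 0.7, -1.6]
opening: 0.558
```

{"fn": "send_rows", "kwargs": {
  "motion": [
    [[-29,-10,0],0.038],
    [[-29,-9,0],0.038],
    [[-29,-8,0],0.038],
    [[-25,-6,0],0.038],
    [[-15,-3,0],0.035]
  ]
}}

```text
time_s: 10.52
position: [0.502, 0.0305, 0.1772]
tcp_rot: [[0.257, -0.966, 0.019], [-0.966, -0.257, 0.002], [0.003, -0.019, -1.0]]
force: [-0.6, -0.4, -1.9]
opening: 0.557
```

{"fn": "send_rows", "kwargs": {
  "motion": [
    [[0,0,0],0],
    [[0,0,0],0],
    [[0,0,0],0],
    [[0,0,0],0],
    [[0,0,0],0]
  ]
}}

```text
time_s: 10.93
position: [0.4991, 0.0326, 0.1749]
tcp_rot: [[0.263, -0.965, 0.012], [-0.965, -0.263, 0.003], [0.001, -0.013, -1.0]]
force: [-0.2, -0.2, -1.1]
opening: 0.554
```

```bash
python3 - <<'E'
from h import *
now();print(np.round(bot.read_state()['tcp_rot'],4))
rows((.499,.058,.175),-74)
E
```

```text
t 10.93 p [0.4991 0.0326 0.1749] a -74.76 F [-0.24 -0.15 -1.13] M [-0.04  0.17  0.03] op 0.554
[[ 2.629e-01 -9.647e-01  1.240e-02]
 [-9.648e-01 -2.629e-01  2.500e-03]
 [ 8.000e-04 -1.270e-02 -9.999e-01]]
[[[-4.9, -1.3, -0.0], -0.003], [[-4.9, -1.3, -0.0], -0.003], [[-4.9, -1.3, -0.0], -0.003], [[-4.9, -1.4, -0.0], -0.003], [[-4.9, -1.4, -0.0], -0.003]]
```

{"fn": "send_rows", "kwargs": {
  "motion": [
    [[-5,-1.3,0],-0.003],
    [[-5,-1.3,0],-0.003],
    [[-5,-1.3,0],-0.003],
    [[-4,-1,0],0],
    [[-2,-0.5,0],0]
  ]
}}

```text
time_s: 11.35
position: [0.4999, 0.0528, 0.1749]
tcp_rot: [[0.267, -0.964, 0.013], [-0.964, -0.267, 0.002], [0.001, -0.013, -1.0]]
force: [-0.7, 0.1, -1.4]
opening: 0.56
```

{"fn": "send_rows", "kwargs": {
  "motion": [
    [[0,0,0],0],
    [[0,0,0],0],
    [[0,0,0],0],
    [[0,0,0],0],
    [[0,0,0],0]
  ]
}}

```text
time_s: 11.77
position: [0.4998, 0.0538, 0.175]
tcp_rot: [[0.269, -0.963, 0.014], [-0.963, -0.269, 0.002], [0.002, -0.014, -1.0]]
force: [0.1, 0.0, -1.2]
opening: 0.555
```

```bash
python3 - <<'E'
from h import *
now();print(np.round(bot.read_state()['tcp_rot'],4))
plan((.499,.058,.175),-74)
for n,sl in [('side',(slice(120,240),slice(220,340))),('top',(slice(160,280),slice(220,340))),('wrist',(slice(100,400),slice(150,490)))]:
    c=capture(n);im=c['image'][sl];f=5 if n!='wrist' else 2;cv2.imwrite(f'pics/5{n}.png',cv2.resize(im,None,fx=f,fy=f,interpolation=3))
    np.save(f'5{n}.npy',np.concatenate([[c['fx'],c['fy'],c['cx'],c['cy']],np.ravel(c['rvec']),np.ravel(c['tvec'])]))
    if n=='side':
        for t in['cap_seat','mouth','cap_lug','tab_a_pad','tab_b_pad']: print(t,[(np.round(r['xy'],1),round(r['p'],2)) for r in place_of(n,t)[:3]])
        print(proj(c,(.499,.058,.12)))
E
```

```text
t 11.77 p [0.4998 0.0538 0.175 ] a -74.4 F [ 0.06  0.03 -1.18] M [-0.06  0.18 -0.01] op 0.555
[[ 0.269  -0.9631  0.0135]
 [-0.9631 -0.269   0.002 ]
 [ 0.0017 -0.0136 -0.9999]]
shift mm [-4.2 -0.3  0. ] turn deg -0.4 rad -0.0069 a now -74.4 tilt [ 0.014  0.002 -1.   ]
cap_seat [(array([275.1, 151.2]), 0.83), (array([314.3, 296.9]), 0.66), (array([285.3, 156.3]), 0.27)]
mouth [(array([272.5, 173. ]), 0.59), (array([273.1, 160. ]), 0.31)]
cap_lug [(array([286.3, 152. ]), 0.98), (array([296.4, 298.5]), 0.72), (array([381.8, 228.2]), 0.43)]
tab_a_pad [(array([303.9, 292.2]), 0.46)]
tab_b_pad [(array([323.5, 273.9]), 0.54)]
[273.74189411 170.34184583]
```

View pics/5side.png

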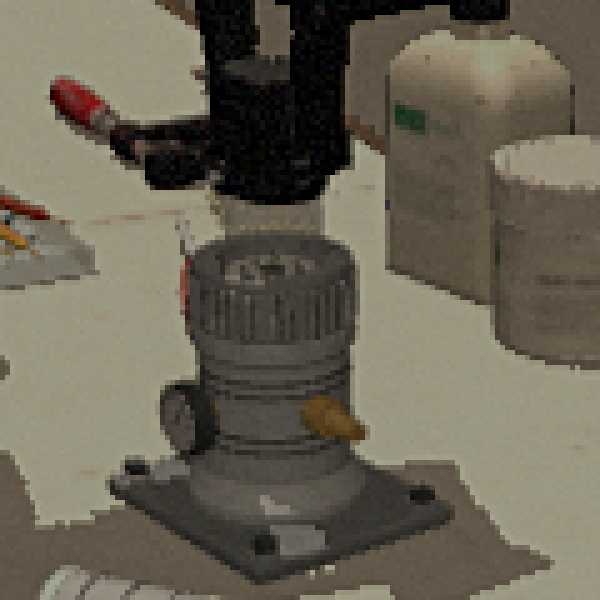

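View pics/5wrist.png

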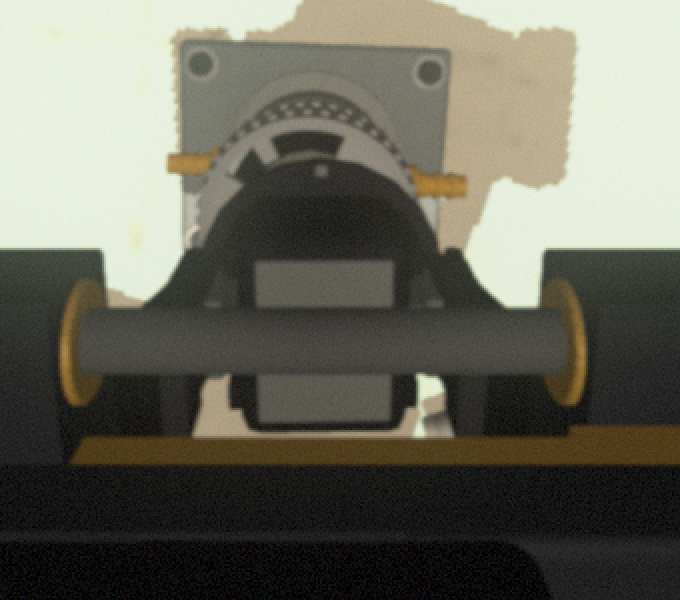

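View pics/5top.png

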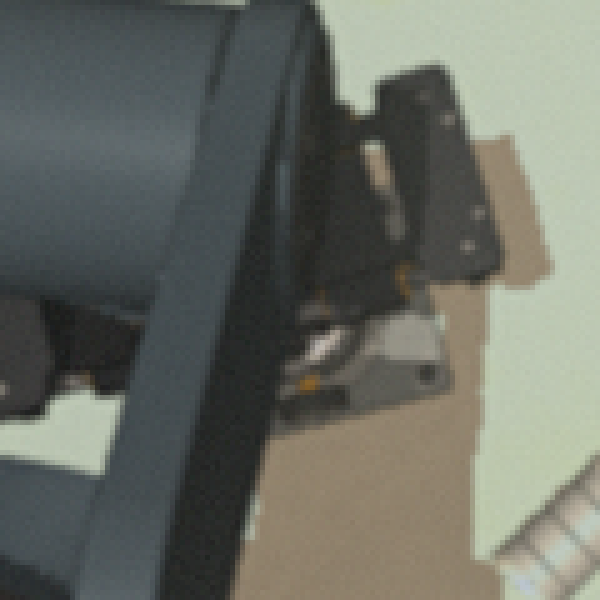

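```bash
python3 - <<'E'
from h import *
np.set_printoptions(precision=4,suppress=True)
v=np.load('5wrist.npy');W=dict(fx=v[0],fy=v[1],cx=v[2],cy=v[3],rvec=v[4:7],tvec=v[7:10])
g=lambda x,y,z:at_z(W,(150+x/2,100+y/2),z)
u=np.array([np.cos(np.radians(15.6)),np.sin(np.radians(15.6)),0])
print('cap c', g(318,160,.1675)-.0315*u, 'dot',g(321,170,.1675))
print('slot outer', g(308,131,.12)-.0302*u)
b=[g(201,64,.012)[:2],g(429,72,.012)[:2]];print('bolts',b)
for x,y in [((190),245),(432,235),]: print(proj(W,(.499,.058,.12)))
# fit ring mouth: predict
for n,P in [('notch in',61.5)]: print(n,[ (proj(W,np.array([.499,.058,.12])+r*np.array([np.cos(np.radians(t)),np.sin(np.radians(t)),0]))-[150,100])*2 for r,t in [(.027,61.5),(.0302,-6),(.0302,37.5),(.0302,16)]])
E
```

```text
cap c [0.4991 0.0544 0.1675] dot [0.5272 0.0615 0.1675]
slot outer [0.4987 0.0577 0.12  ]
bolts [array([0.5264, 0.1179]), array([0.5508, 0.017 ])]
[303.9991 211.5116]
[303.9991 211.5116]
notch in [array([245.9267, 165.7904]), array([343.239 , 136.4864]), array([271.2662, 136.7489]), array([306.7699, 129.7787])]
```

{"fn": "send_rows", "kwargs": {
  "motion": [
    [[-1.5,0,3],0],
    [[-1.2,0,5],0],
    [[-0.6,0,5],0],
    [[0,0,5],0],
    [[0,0,3],0]
  ]
}}

```text
time_s: 12.58
position: [0.4995, 0.0574, 0.1525]
tcp_rot: [[0.269, -0.963, 0.015], [-0.963, -0.269, 0.002], [0.002, -0.015, -1.0]]
force: [-0.3, -0.1, -1.4]
opening: 0.561
```

{"fn": "send_rows", "kwargs": {
  "motion": [
    [[0,0,0],0],
    [[0,0,0],0],
    [[0,0,0],0],
    [[0,0,0],0],
    [[0,0,0],0]
  ]
}}

```text
time_s: 13.0
position: [0.4988, 0.0574, 0.1509]
tcp_rot: [[0.269, -0.963, 0.012], [-0.963, -0.269, 0.002], [0.001, -0.012, -1.0]]
force: [-0.3, -0.0, -1.4]
opening: 0.556
```

```bash
python3 - <<'E'
from h import *
now();print(np.round(bot.read_state()['tcp_rot'],4))
plan((.4994,.0581,.146),-74)
c=capture('side');cv2.imwrite('pics/6side.png',cv2.resize(c['image'][120:240,220:340],None,fx=5,fy=5,interpolation=3))
E
```

```text
t 13.0 p [0.4988 0.0574 0.1509] a -74.4 F [-0.29 -0.02 -1.39] M [-0.03  0.21  0.06] op 0.556
[[ 0.2689 -0.9631  0.0118]
 [-0.9632 -0.2689  0.0022]
 [ 0.001  -0.0119 -0.9999]]
shift mm [-0.5 -0.7  4.9] turn deg -0.4 rad -0.007 a now -74.4 tilt [ 0.012  0.002 -1.   ]
```

View pics/6side.png

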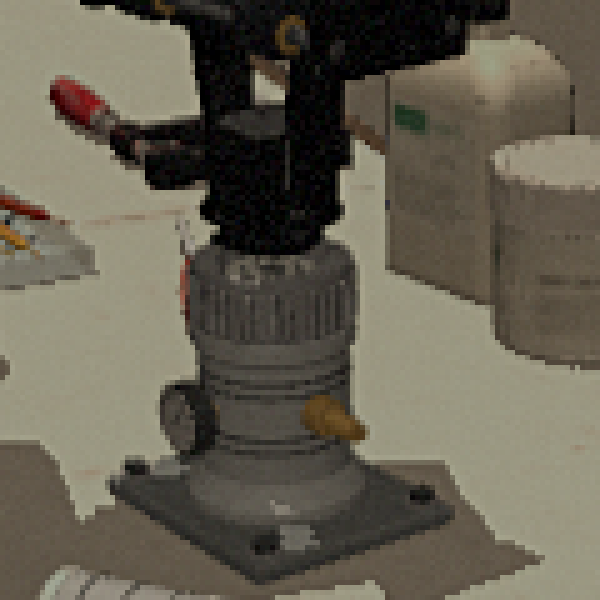

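{"fn": "send_rows", "kwargs": {
  "motion": [
    [[-0.3,-0.4,1.2],-0.004],
    [[0,0,1.2],0],
    [[0,0,1.2],0],
    [[0,0,1],0],
    [[0,0,0.5],0]
  ]
}}

```text
time_s: 13.47
position: [0.4998, 0.0578, 0.1461]
tcp_rot: [[0.273, -0.962, 0.014], [-0.962, -0.273, 0.002], [0.002, -0.014, -1.0]]
force: [-0.5, -0.2, -0.5]
opening: 0.56
```

{"fn": "send_rows", "kwargs": {
  "motion": [
    [[0,0,0.8],0],
    [[0,0,0.8],0],
    [[0,0,0.6],0],
    [[0,0,0.6],0],
    [[0,0,0.5],0]
  ]
}}

```text
time_s: 13.88
position: [0.4998, 0.0578, 0.1423]
tcp_rot: [[0.273, -0.962, 0.014], [-0.962, -0.273, 0.002], [0.002, -0.014, -1.0]]
force: [0.6, -0.1, -1.1]
opening: 0.558
```

```bash
python3 - <<'E'
from h import *
now();plan((.4994,.0581,.1404),-74)
E
```

```text
t 13.88 p [0.4998 0.0578 0.1423] a -74.15 F [ 0.57 -0.14 -1.14] M [-0.08  0.14  0.01] op 0.558
shift mm [-0.4  0.3  1.9] turn deg -0.15 rad -0.0027 a now -74.15 tilt [ 0.014  0.002 -1.   ]
```

Now light push through the lip height (0.1404).

{"fn": "send_rows", "kwargs": {
  "motion": [
    [[0,0,0.5],0],
    [[0,0,0.5],0],
    [[0,0,0.5],0],
    [[0,0,0.4],0],
    [[0,0,0.4],0]
  ]
}}

```text
time_s: 14.3
position: [0.4998, 0.0578, 0.1398]
tcp_rot: [[0.273, -0.962, 0.014], [-0.962, -0.273, 0.002], [0.002, -0.014, -1.0]]
force: [0.5, -0.7, -1.1]
opening: 0.555
```

```bash
python3 - <<'E'
from h import *
now()
E
```

```text
t 14.3 p [0.4998 0.0578 0.1398] a -74.15 F [ 0.47 -0.67 -1.14] M [-0.    0.16  0.02] op 0.555
```

{"fn": "send_rows", "kwargs": {
  "motion": [
    [[0,0,0.5],0],
    [[0,0,0.4],0],
    [[0,0,0.4],0],
    [[0,0,0.3],0],
    [[0,0,0.3],0]
  ]
}}

```text
time_s: 14.72
position: [0.4999, 0.0578, 0.1378]
tcp_rot: [[0.273, -0.962, 0.014], [-0.962, -0.273, 0.002], [0.002, -0.014, -1.0]]
force: [-1.0, -0.3, -0.2]
opening: 0.558
```

```bash
python3 - <<'E'
from h import *
now()
E
```

```text
t 14.72 p [0.4999 0.0578 0.1378] a -74.15 F [-1.   -0.33 -0.23] M [-0.09  0.21 -0.03] op 0.558
```

{"fn": "send_rows", "kwargs": {
  "motion": [
    [[0,0,0.4],0],
    [[0,0,0.4],0],
    [[0,0,0.4],0],
    [[0,0,0.3],0],
    [[0,0,0.3],0]
  ]
}}

```text
time_s: 15.13
position: [0.4999, 0.0578, 0.1364]
tcp_rot: [[0.273, -0.962, 0.014], [-0.962, -0.273, 0.002], [0.002, -0.014, -1.0]]
force: [-1.3, 0.1, 1.0]
opening: 0.554
```

{"fn": "send_rows", "kwargs": {
  "motion": [
    [[0,0,0.4],0],
    [[0,0,0.4],0],
    [[0,0,0.4],0],
    [[0,0,0.3],0],
    [[0,0,0.3],0]
  ]
}}

```text
time_s: 15.55
position: [0.4999, 0.0578, 0.1349]
tcp_rot: [[0.273, -0.962, 0.014], [-0.962, -0.273, 0.002], [0.002, -0.014, -1.0]]
force: [-0.7, -0.3, 2.2]
opening: 0.56
```

```bash
python3 - <<'E'
from h import *
now()
E
```

```text
t 15.55 p [0.4999 0.0578 0.1349] a -74.14 F [-0.75 -0.27  2.2 ] M [-0.12  0.33  0.  ] op 0.56
```

{"fn": "send_rows", "kwargs": {
  "motion": [
    [[0,0,0.4],0],
    [[0,0,0.4],0],
    [[0,0,0.4],0],
    [[0,0,0.4],0],
    [[0,0,0.4],0]
  ]
}}

```text
time_s: 15.97
position: [0.4999, 0.0578, 0.1332]
tcp_rot: [[0.273, -0.962, 0.014], [-0.962, -0.273, 0.002], [0.002, -0.014, -1.0]]
force: [-0.2, -0.3, 3.2]
opening: 0.558
```

{"fn": "send_rows", "kwargs": {
  "motion": [
    [[0,0,0.4],0],
    [[0,0,0.4],0],
    [[0,0,0.4],0],
    [[0,0,0.3],0],
    [[0,0,0.2],0]
  ]
}}

```text
time_s: 16.38
position: [0.4999, 0.0578, 0.1318]
tcp_rot: [[0.273, -0.962, 0.015], [-0.962, -0.273, 0.002], [0.002, -0.014, -1.0]]
force: [-1.4, -0.0, 4.5]
opening: 0.558
```

```bash
python3 - <<'E'
from h import *
now()
c=capture('side');cv2.imwrite('pics/7side.png',cv2.resize(c['image'][120:240,220:340],None,fx=5,fy=5,interpolation=3))
E
```

```text
t 16.38 p [0.4999 0.0578 0.1318] a -74.13 F [-1.37 -0.02  4.48] M [-0.11  0.41 -0.02] op 0.558
```

View pics/7side.png

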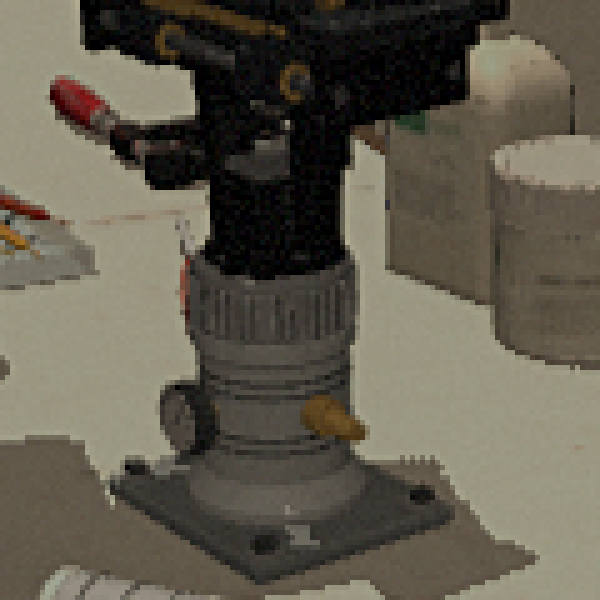

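{"fn": "send_rows", "kwargs": {
  "motion": [
    [[0,0,0.4],0],
    [[0,0,0.4],0],
    [[0,0,0.2],0],
    [[0,0,0.1],0],
    [[0,0,0.1],0]
  ]
}}

```text
time_s: 16.85
position: [0.4999, 0.0578, 0.1308]
tcp_rot: [[0.274, -0.962, 0.015], [-0.962, -0.274, 0.002], [0.003, -0.015, -1.0]]
force: [-1.8, -0.7, 4.7]
opening: 0.568
```

{"fn": "send_rows", "kwargs": {
  "motion": [
    [[0,0,0],0.015],
    [[0,0,0],0.02],
    [[0,0,0],0.02],
    [[0,0,0],0.02],
    [[0,0,0],0.02]
  ]
}}

```text
time_s: 17.27
position: [0.5004, 0.0586, 0.1311]
tcp_rot: [[0.176, -0.984, 0.016], [-0.984, -0.175, 0.003], [0.0, -0.016, -1.0]]
force: [-2.3, 0.9, 4.1]
opening: 0.562
```

```bash
python3 - <<'E'
from h import *
now()
E
```

```text
t 17.27 p [0.5004 0.0586 0.1311] a -79.89 F [-2.27  0.9   4.08] M [-0.02  0.42  0.07] op 0.562
```

{"fn": "send_rows", "kwargs": {
  "motion": [
    [[0.1,0.2,0.15],0.03],
    [[0.1,0.2,0.1],0.03],
    [[0.1,0.2,0.1],0.03],
    [[0.1,0.1,0.1],0.03],
    [[0,0.1,0.1],0.03]
  ]
}}

```text
time_s: 17.68
position: [0.5003, 0.0582, 0.1309]
tcp_rot: [[0.016, -1.0, 0.018], [-1.0, -0.016, 0.002], [-0.002, -0.018, -1.0]]
force: [-0.8, 1.2, 4.7]
opening: 0.557
```

```bash
python3 - <<'E'
from h import *
now();plan((.4997,.058,.1308),-119)
E
```

```text
t 17.68 p [0.5003 0.0582 0.1309] a -89.09 F [-0.79  1.25  4.67] M [-0.01  0.4   0.12] op 0.557
shift mm [0.2 0.6 0.1] turn deg 29.91 rad 0.5221 a now -89.09 tilt [ 0.018  0.002 -1.   ]
```

{"fn": "send_rows", "kwargs": {
  "motion": [
    [[0,0.2,0.1],0.03],
    [[0,0.1,0.1],0.03],
    [[0,0.1,0.1],0.03],
    [[0,0.1,0.1],0.03],
    [[0,0,0.1],0.03]
  ]
}}

```text
time_s: 18.1
position: [0.5004, 0.0583, 0.1309]
tcp_rot: [[-0.144, -0.989, 0.019], [-0.99, 0.144, 0.002], [-0.005, -0.019, -1.0]]
force: [-1.2, 1.7, 6.3]
opening: 0.56
```

```bash
python3 - <<'E'
from h import *
now();plan((.4997,.058,.1308),-119)
E
```

```text
t 18.1 p [0.5004 0.0583 0.1309] a -98.29 F [-1.19  1.68  6.25] M [0.15 0.48 0.12] op 0.56
shift mm [0.4 0.6 0.1] turn deg 20.71 rad 0.3615 a now -98.29 tilt [ 0.019  0.002 -1.   ]
```

{"fn": "send_rows", "kwargs": {
  "motion": [
    [[0.1,0.2,0.05],0.03],
    [[0.1,0.1,0.05],0.03],
    [[0.1,0.1,0.05],0.03],
    [[0,0.1,0.05],0.03],
    [[0,0,0.05],0.03]
  ]
}}

```text
time_s: 18.52
position: [0.5001, 0.0583, 0.131]
tcp_rot: [[-0.3, -0.954, 0.02], [-0.954, 0.3, 0.001], [-0.007, -0.019, -1.0]]
force: [-1.2, 0.2, 5.5]
opening: 0.559
```

```bash
python3 - <<'E'
from h import *
now();plan((.4997,.058,.1308),-119)
E
```

```text
t 18.52 p [0.5001 0.0583 0.131 ] a -107.48 F [-1.24  0.23  5.46] M [-0.05  0.45  0.03] op 0.559
shift mm [0.4 0.3 0.2] turn deg 11.52 rad 0.2011 a now -107.48 tilt [ 0.02   0.001 -1.   ]
```

{"fn": "send_rows", "kwargs": {
  "motion": [
    [[0.1,0.1,0.05],0.02],
    [[0.1,0.1,0.05],0.02],
    [[0,0,0.05],0.02],
    [[0,0,0.05],0.02],
    [[0,0,0.05],0.015]
  ]
}}

```text
time_s: 18.93
position: [0.5001, 0.058, 0.131]
tcp_rot: [[-0.397, -0.918, 0.02], [-0.918, 0.397, 0.001], [-0.009, -0.019, -1.0]]
force: [-1.4, 1.2, 4.7]
opening: 0.557
```

```bash
python3 - <<'E'
from h import *
now();plan((.4997,.058,.1308),-119)
E
```

```text
t 18.93 p [0.5001 0.058  0.131 ] a -113.4 F [-1.43  1.23  4.7 ] M [0.03 0.43 0.08] op 0.557
shift mm [0.1 0.4 0.2] turn deg 5.6 rad 0.0977 a now -113.4 tilt [ 0.02   0.001 -1.   ]
```

{"fn": "send_rows", "kwargs": {
  "motion": [
    [[0,0.1,0.05],0.012],
    [[0,0.1,0.05],0.012],
    [[0,0,0.05],0.012],
    [[0,0,0.05],0.01],
    [[0,0,0.05],0.01]
  ]
}}

```text
time_s: 19.35
position: [0.5, 0.058, 0.1311]
tcp_rot: [[-0.453, -0.891, 0.021], [-0.892, 0.453, -0.0], [-0.009, -0.019, -1.0]]
force: [-1.9, 0.9, 5.3]
opening: 0.56
```

```bash
python3 - <<'E'
from h import *
now()
E
```

```text
t 19.35 p [0.5    0.058  0.1311] a -116.93 F [-1.89  0.85  5.29] M [-0.01  0.47  0.14] op 0.56
```

{"fn": "send_rows", "kwargs": {
  "motion": [
    [[0,0,0.05],0.01],
    [[0,0,0.05],0.01],
    [[0,0,0.05],0.01],
    [[0,0,0.05],0.01],
    [[0,0,0],0.01]
  ]
}}

```text
time_s: 19.77
position: [0.4995, 0.057, 0.131]
tcp_rot: [[-0.499, -0.867, 0.019], [-0.867, 0.499, -0.003], [-0.007, -0.018, -1.0]]
force: [-1.9, -0.5, 4.8]
opening: 0.561
```

```bash
python3 - <<'E'
from h import *
now()
E
```

```text
t 19.77 p [0.4995 0.057  0.131 ] a -119.91 F [-1.86 -0.53  4.8 ] M [-0.12  0.48  0.15] op 0.561
```

{"fn": "send_rows", "kwargs": {
  "motion": [
    [[0,0,0.05],0.01],
    [[0,0,0.05],0.01],
    [[0,0,0.05],0.01],
    [[0,0,0],0.005],
    [[0,0,0],0.005]
  ]
}}

```text
time_s: 20.18
position: [0.4995, 0.0569, 0.131]
tcp_rot: [[-0.53, -0.848, 0.019], [-0.848, 0.53, -0.005], [-0.006, -0.019, -1.0]]
force: [-0.2, 1.8, 4.3]
opening: 0.563
```

```bash
python3 - <<'E'
from h import *
now()
c=capture('wrist');cv2.imwrite('pics/8w.png',c['image'])
E
```

```text
t 20.18 p [0.4995 0.0569 0.131 ] a -122.03 F [-0.24  1.78  4.31] M [0.23 0.41 0.62] op 0.563
```

View pics/8w.png

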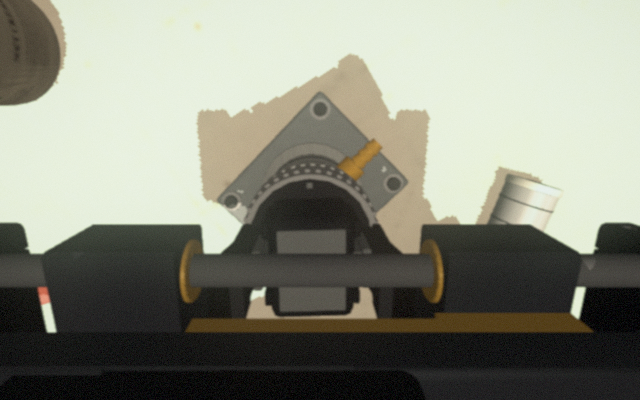

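{"fn": "send_rows", "kwargs": {
  "motion": [
    [[0,0,-0.3],0],
    [[0,0,-0.2],0],
    [[0,0,0],0],
    [[0,0,0],0],
    [[0,0,0],0]
  ]
}}

```text
time_s: 20.65
position: [0.4995, 0.0569, 0.1311]
tcp_rot: [[-0.528, -0.849, 0.019], [-0.849, 0.528, -0.006], [-0.005, -0.019, -1.0]]
force: [-1.1, 1.5, 3.6]
opening: 0.564
```

```bash
python3 - <<'E'
from h import *
now()
E
```

```text
t 20.65 p [0.4995 0.0569 0.1311] a -121.9 F [-1.07  1.55  3.65] M [0.2  0.43 0.54] op 0.564
```

{"fn": "send_rows", "kwargs": {
  "motion": [
    [[0,0,0],0],
    [[0,0,0],0],
    [[0,0,0],0],
    [[0,0,0],0],
    [[0,0,0],0]
  ],
  "gripper": 0
}}

```text
time_s: 21.07
position: [0.4998, 0.0567, 0.1302]
tcp_rot: [[-0.535, -0.845, 0.019], [-0.845, 0.535, -0.005], [-0.006, -0.019, -1.0]]
force: [-0.8, 0.2, -0.0]
opening: 0.852
```

{"fn": "send_rows", "kwargs": {
  "motion": [
    [[0,0,0],0],
    [[0,0,0],0],
    [[0,0,0],0],
    [[0,0,0],0],
    [[0,0,0],0]
  ]
}}

```text
time_s: 21.48
position: [0.5002, 0.056, 0.1296]
tcp_rot: [[-0.537, -0.843, 0.019], [-0.843, 0.537, -0.005], [-0.006, -0.019, -1.0]]
force: [-0.1, 0.5, 0.1]
opening: 0.998
```

```bash
python3 - <<'E'
from h import *
now();print(bot.read_state()['joint_positions'].round(1))
c=capture('wrist');cv2.imwrite('pics/9w.png',cv2.resize(c['image'][80:340,170:450],None,fx=2.3,fy=2.3,interpolation=3))
E
```

```text
t 21.48 p [0.5002 0.056  0.1296] a -122.49 F [-0.09  0.53  0.1 ] M [ 0.01  0.24 -0.01] op 0.998
[ -6.3  28.8 105.3  -0.2  44.8 116.4]
```

View pics/9w.png

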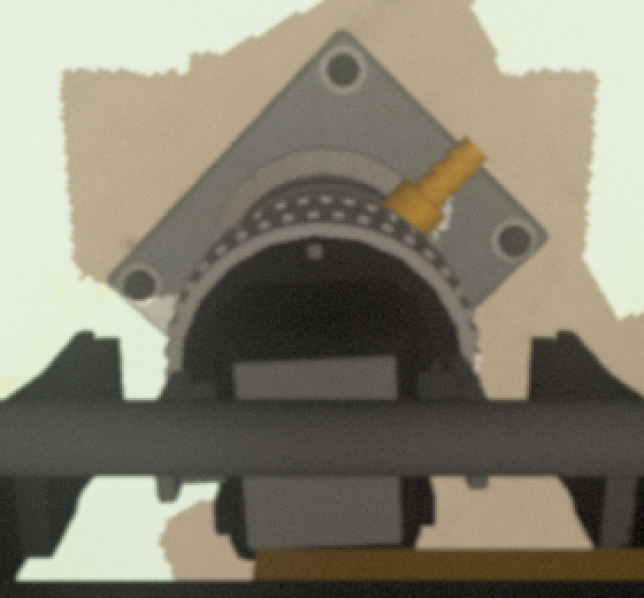

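{"fn": "send_rows", "kwargs": {
  "motion": [
    [[0,0,-5],0],
    [[0,0,-12],0],
    [[0,0,-15],0],
    [[0,0,-15],0],
    [[0,0,-15],0]
  ]
}}

```text
time_s: 21.95
position: [0.4961, 0.0565, 0.1915]
tcp_rot: [[-0.537, -0.843, 0.01], [-0.843, 0.537, -0.004], [-0.002, -0.01, -1.0]]
force: [0.6, -0.0, 0.0]
opening: 1.005
```

{"fn": "send_rows", "kwargs": {
  "motion": [
    [[0,10,-10],0],
    [[0,15,-5],0],
    [[0,10,-3],0],
    [[0,0,0],0],
    [[0,0,0],0]
  ]
}}

```text
time_s: 22.37
position: [0.4658, 0.0767, 0.214]
tcp_rot: [[-0.537, -0.843, 0.018], [-0.843, 0.537, -0.005], [-0.006, -0.018, -1.0]]
force: [-0.7, 0.0, -0.3]
opening: 0.997
```

```bash
python3 - <<'E'
from h import *
np.set_printoptions(precision=4,suppress=True)
now()
for n in ['wrist','side']:
    c=capture(n)
    np.save(f'10{n}.npy',np.concatenate([[c['fx'],c['fy'],c['cx'],c['cy']],np.ravel(c['rvec']),np.ravel(c['tvec'])]))
    cv2.imwrite(f'pics/10{n}f.png',c['image'])
    im=c['image'][40:240,190:450] if n=='wrist' else c['image'][120:240,220:340]
    if n=='side': im=cv2.convertScaleAbs(im,alpha=1.8,beta=15)
    f=3 if n=='wrist' else 5
    cv2.imwrite(f'pics/10{n}.png',cv2.resize(im,None,fx=f,fy=f,interpolation=3))
    for t in['cap_seat','mouth','cap_lug','tab_a_pad','tab_b_pad']: print(n,t,[(np.round(r['xy'],1),round(r['p'],2)) for r in place_of(n,t)[:3]])
E
```

```text
t 22.37 p [0.4658 0.0767 0.214 ] a -122.5 F [-0.7   0.04 -0.28] M [-0.03  0.21  0.  ] op 0.997
wrist cap_seat []
wrist mouth []
wrist cap_lug [(array([306.8, 106.6]), 0.91), (array([625.1,  30.7]), 0.79), (array([467.7, 156.5]), 0.42)]
wrist tab_a_pad []
wrist tab_b_pad [(array([354.5, 146.8]), 0.74)]
side cap_seat [(array([316. , 296.4]), 0.84), (array([275.3, 170.7]), 0.72)]
side mouth [(array([271.5, 172.1]), 0.64)]
side cap_lug [(array([287.5, 176.1]), 0.86), (array([297.7, 298.2]), 0.61), (array([274.8, 171.2]), 0.44)]
side tab_a_pad [(array([303.8, 288.9]), 0.53)]
side tab_b_pad [(array([322.2, 274.1]), 0.47), (array([287.1, 170.4]), 0.47), (array([272.6, 161.7]), 0.4)]
```

View pics/10wrist.png

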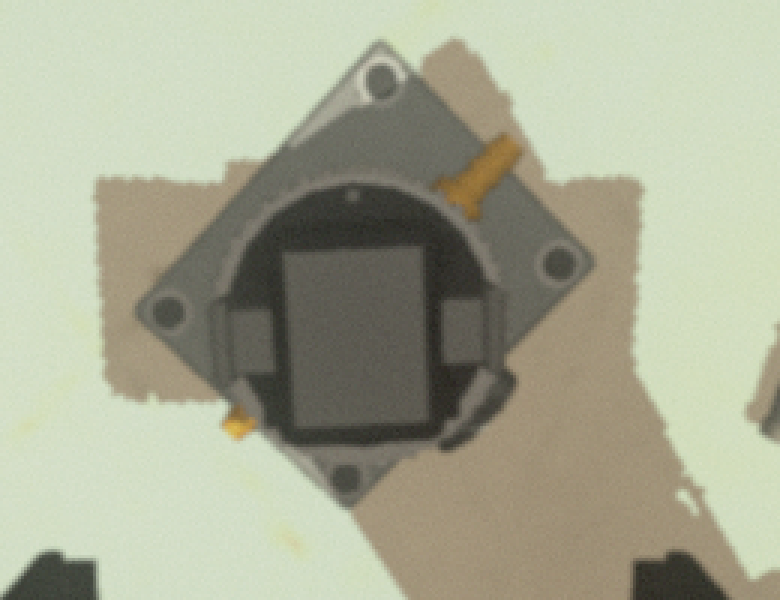

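View pics/10side.png

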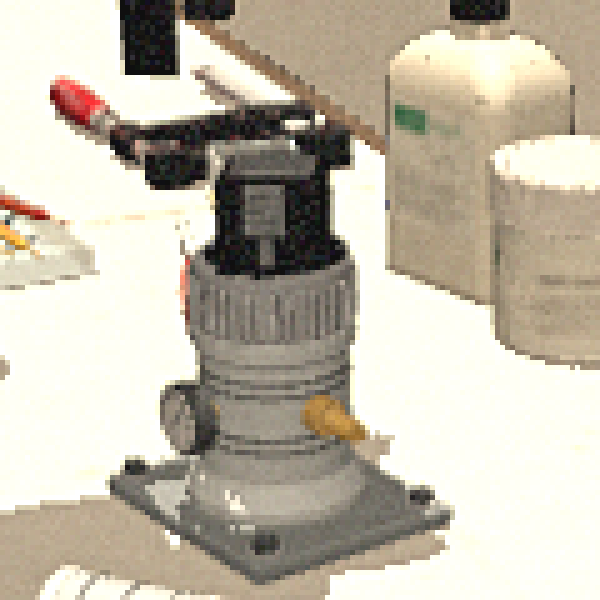

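```bash
python3 - <<'E'
from h import *
np.set_printoptions(precision=4,suppress=True)
v=np.load('10wrist.npy');W=dict(fx=v[0],fy=v[1],cx=v[2],cy=v[3],rvec=v[4:7],tvec=v[7:10])
g=lambda x,y,z:at_z(W,(190+x/3,40+y/3),z)[:2]
ang=lambda d:np.degrees(np.arctan2(d[1],d[0]))
z=.122+.04
c=[g(283,252,z),g(424,246,z),g(430,420,z),g(295,428,z)]
print('c',np.mean(c,0),[np.linalg.norm(c[i]-c[i-1]) for i in range(4)],ang(c[1]-c[0]),ang(c[2]-c[3]),ang(c[0]-c[3]),ang(c[1]-c[2]))
z=.161
a,b=g(211,340,z),g(507,330,z);print('pads',(a+b)/2,np.linalg.norm(a-b),ang(b-a))
l,r=np.mean([c[0],c[3]],0),np.mean([c[1],c[2]],0);u=(r-l)/np.linalg.norm(r-l);m=(l+r)/2
print('pad offsets',(a-m)@u,(b-m)@u)
E
```

```text
c [0.4992 0.0567] [np.float64(0.03579035326640385), np.float64(0.028015248548189937), np.float64(0.03523970543445422), np.float64(0.027914039230426766)] -120.13000088878312 -119.0013978899578 -29.588513232862958 -29.75341698684487
pads [0.4996 0.0563] 0.06019468449838783 -120.55794992436093
pad offsets -0.029933646736638286 0.03025202992821796
```

```bash
python3 -c "
from h import *
print(bot.hand_in());now()"
```

```text
the job is handed in; nothing more can be done
None
the job is handed in; nothing more can be done
```

The cap is back on the canister and, as far as I can measure, locked; I handed the job in about 22 s into the 64 s limit. I gripped the black cap, not the purple look-alike, by both tabs until they were fully in. The tabs stayed pinched until the release.

- **Finding the slots:** the wrist camera showed the slots about 16° from the world x axis, roughly 2.5° off their nominal place. A light push there let the lugs straight in, with no search turn. The force then rose at about the expected cartridge spring rate.
- **Turning:** I pushed the cap to about 1 mm seat height and turned it clockwise about 46°. It met the stop, where the twisting moment rose from 0.15 to 0.6 N m, and then I let go.
- **Forces:** readings never went above about 7 N.
- **Last checks:** in the final wrist picture the pads measure 60.2 mm across, each about 30 mm out, so both tabs are fully sprung. The cap sits about 45.7° past the slot middle and upright at the locked height. The gripper is clear, with near-zero force.
- **What I could not check:** I could not see the locking teeth in their notches, so the lock is inferred from the tab span, angle and height. I did not measure the other things on the bench again, but nothing touched them.
- **What disagreed:** the tool tilted by up to about 2° while moving, and a small lift just before release raised the tool by only about 0.1 mm. Neither seemed to affect the fit.

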